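# Set the doweling jig's bushing turret and push the work home

## Robot

A 6-joint arm with a two-finger parallel gripper is mounted at the origin on a cart in front of the work surface, level with it; the furniture and walls round the work are solid. World frame = base frame: x ahead of the robot, y to its left, z up, the work surface at z = 0. Lengths are in mm, angles in rad, forces in N, time in s.
With the tool pointing down it reaches from about 350 to 875 mm from the base axis. Payload 4.2 kg.
Tool frame: the origin (TCP) lies midway between the tips of the shut fingers; the grasp point (between the pads) lies 19 mm behind it; z points along the fingers, y is the line along which they close (so a half turn about z gives the same grasp; the last joint's range is limited). The gripper opens to 85 mm and grips with 20 to 120 N. Pads are 22 mm wide; open, the fingers measure 114 mm over their backs; the gripper's body (76 mm by 85 mm) begins 54 mm behind the grasp point. The pads swing forward as they close: fully open they stand 13 mm farther back than shut.
Start: joints at [-0.872, 0.385, 0.008, 0, -1.194, -0.259], TCP at [266.111, -565.495, 231.312] pointing down, gripper open.
Joint ranges: [-3.14, 3.14], [-1.21, 2.06], [-1.07, 1.41], [-3.16, 2.05], [-2.99, -0.16], [-3.1, 3.1]. Speed limits (rad/s): [2.79, 2.79, 3.14, 3.14, 3.14, 3.14].

## Interface

Orientations are given as a 3x3 rotation matrix whose columns are the frame's x, y, z axes.
In Python, from station import robot, inverse_kinematics, vision, job, readout gives the robot as it stands. Calls block until the motion is done:
- robot.move_to(position, orientation): joint-space move of the TCP to a pose.
- robot.servo_line(position, feed=150, frame=None): straight line of the TCP; frame=None keeps the orientation; feed is the mean speed in mm/s.
- robot.move_joints(angles): joint-space move.
- robot.move_gripper(opening, f_grip=None): finger opening in mm; f_grip is the grip in N (None keeps the last); returns when the fingers have stopped.
- robot.sleep(seconds).
- inverse_kinematics(position, orientation): joint angles nearest the present ones, or None.
- vision.snapshot(name): name is "scene" or "top"; returns a dict with "image" (420x560x3 uint8, blue, green, red), "intrinsics" (3x3 intrinsics, pixels), "dist_coeffs" ([k1, k2, p1, p2, k3] as OpenCV has them; the pictures are not rectified), "R" (3x3) and "t" (3): a world point X has camera coordinates R X + t. Camera axes: x right, y down, z forward; pixel columns grow to the right and rows downward; lengths in mm; the calibration is good to about 2 mm. A picture is of the moment at which its call begins. There is no depth.
A pose or a line that the arm cannot do raises robot.MotionError and nothing moves.
- job.job_done(): hands the job in; it is judged then, once.
Readings, each from a call of its own:
- readout.current_clock(): time.
- readout.current_q(): joint angles.
- readout.current_qd(): joint speeds.
- readout.current_joint_efforts(): joint torques, N m.
- readout.current_tool_pos(): TCP position.
- readout.current_ee_rot(): TCP orientation.
- readout.current_contact_force(): force on the tool from outside, world axes, zero at the start.
- readout.current_moment(): the same for the moment, N m.
- readout.current_gripper_width(): finger opening in mm.
- readout.current_gripper_force(): force on a finger pad.
Only numpy, scipy, OpenCV 4.12 (cv2) and the standard library are available. Lean on these libraries where they do the work, as an engineer would, in place of code of your own. Each camera call takes 0.05 s, during which the arm holds its last target. There are 200 camera calls.

## Task

Get the doweling jig ready for a 12 mm dowel hole: push the tab of the round turret to step it around until the bushing with the blue collar has clicked in at the red pointer, over the drilling position. Also push the pale wood offcut that lies on the jig into the corner, flush along the wooden fence and with its end against the steel stop; only push it along the jig's base, never lift it, and leave everything else where they are.

Things in the scene. Friction and masses are not known exactly. Their poses are not given: they have to be found in the camera images.
- jig: The doweling jig, screwed down: plywood base 200 x 250 mm, 12 mm thick. Origin on the base's underside (bench level, z = 0) straight below the drilling position; own axes: x across the fence and away from the robot, y along the fence to the left, z up. The base reaches from x = -85 to +115 mm and y = -60 to +190 mm.
- corner (a point): Corner between fence and end stop, at their top edges (z = 34 mm; +23, -25 mm from the jig's origin). The wooden fence (face towards the robot) runs from here along the jig's +y to the base's left end; the steel stop (12 mm thick, face to the left) runs 53 mm along the jig's -x.
- drill_point (a point): The drilling position, where the work's top comes to lie (z = 34 mm). The fixed red pointer strap on the turret's axis (its nut is up to z = 74 mm) points to it from above; the turret overhangs it.
- turret_axis (a point): Point on the turret's upright axis, level with the top of its aluminium disc (z = 58 mm, radius 39.5 mm; a lobed plate of 42 mm radius below it, underside z = 41 mm). On a 27 mm radius stand six bushings 60 degrees apart, collars up to z = 61 mm: blue (12 mm hole), then counterclockwise from above yellow, green, white, red, black. The wooden pedestal below is up to z = 40 mm.
- plunger_top (a point): Top of the spring detent's housing (z = 51 mm; its knob reaches z = 54 mm) on the pedestal behind the turret, 68 mm from the axis on the jig's +x side; the tab passes over it. Need not be touched.
- turret (a joint): Rotation of the turret, rad, positive counterclockwise seen from above. 0 (or a full turn, +-2 pi): blue bushing at the pointer. It turns endlessly both ways, with a click stop every 60 degrees: 3 to 4 N at the tab takes it out of a stop; a crest lies half way, and once clearly past it the turret snaps to the next stop by itself and stays. It starts in one of the other stops.
- tab_post (a point): Centre of the top (z = 85 mm) of the black upright thumb post, 16 mm across, on the turret's only tab, 66 mm from the turret axis. The post is full width from z = 70 to 80 mm; below it the tab's radial steel bar, 12 mm wide, z = 58 to 66 mm. The tab points 30 degrees clockwise of the jig's +x axis when the joint is 0, and turns with it.
- offcut: Loose pale wood offcut on the jig's base, a little off the fence, left of home and askew: 46 mm (its x) x 115 mm (its y) x 22 mm high, 0.06 to 0.13 kg. Origin at the centre of its underside (z = 12 mm); its top passes 7 mm below the turret. Home, its origin is at x = 0, y = +32.5 mm in the jig's frame, its axes along the jig's.
- glue_bottle: White glue bottle with an orange nozzle, 54 mm across, 173 mm tall, standing behind the jig; origin under its centre. Leave alone.
- folding_rule: Folded yellow rule, 230 mm long, 16 mm wide and 18 mm high, lying at the right edge of the bench. Leave alone.
- offcut_c: Another, darker wood offcut, 30 x 150 x 18 mm, lying on the bench behind the jig. Leave alone.

How it is judged:
By the outcome, as a careful person would: the job done as asked, in the order asked, and still so for the second after the job is handed in, with the robot touching nothing.
It also fails if it takes over 61 s, if anything falls off the work surface, if the arm or the gripper's body presses on something with over 40 N, if the wrist force passes 120 N, or if a joint passes its speed limit or range.

## Working session

There is one attempt and no reset: what is moved stays moved. The work goes in short steps, each a Python script; the robot and the scene stay as the last script left them, time stands still between calls to the robot, and variables do not carry over. Pictures are saved under pics/ and viewed, at most 10 in all, crops included, and the job is handed in when it is done.

```bash
ls; mkdir -p pics; python3 - <<'E'
from station import *
import cv2
for n in ("scene","top"):
    s=vision.snapshot(n); cv2.imwrite(f"pics/{n}0.png",s["image"])
    print(n,s["intrinsics"],s["dist_coeffs"],s["R"],s["t"])
E
```

```text
pics
scene [[385.64624187   0.         280.19291534]
 [  0.         385.64624187 209.52148154]
 [  0.           0.           1.        ]] [0.01593518 0.         0.         0.         0.        ] [[-0.90164068 -0.43245801  0.00491498]
 [-0.26078799  0.53458614 -0.80387019]
 [ 0.34501262 -0.72608383 -0.59478446]] [585.16576017 204.51069567 742.80244987]
top [[525.63710792   0.         277.70962858]
 [  0.         525.63710792 203.13797545]
 [  0.           0.           1.        ]] [0.07154201 0.         0.         0.         0.        ] [[-0.02223488 -0.99959608  0.01769985]
 [-0.98459339  0.01882292 -0.17384349]
 [ 0.17344011 -0.02129254 -0.98461422]] [  80.72212014  630.78355227 1019.39126781]
```

View pics/top0.png

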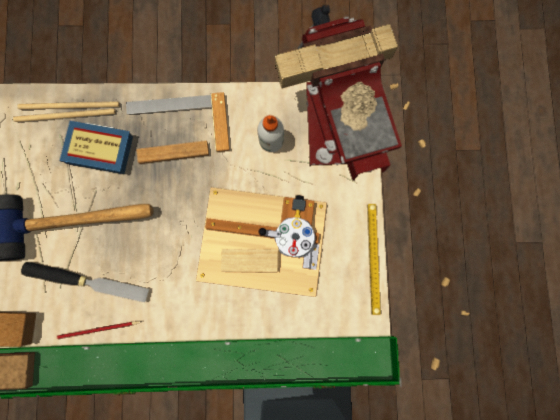

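View pics/scene0.png

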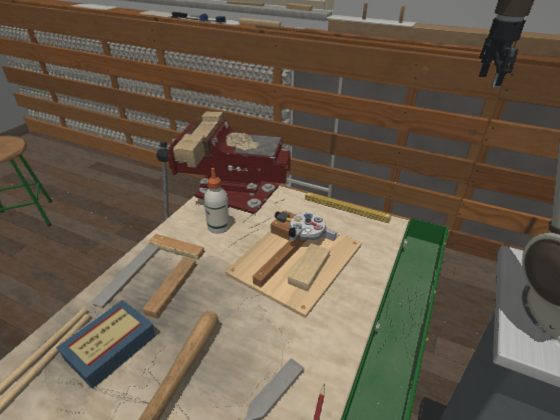

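The top view shows the jig at about (200–325, 188–295), the turret near (295, 237) and the offcut near (250, 259). The scene view shows the jig at about (230–360, 210–305). I'll enlarge both.

```bash
python3 - <<'E'
import cv2
a=cv2.imread("pics/top0.png")[182:302,190:335]; cv2.imwrite("pics/tc.png",cv2.resize(a,(725,600),interpolation=cv2.INTER_CUBIC))
a=cv2.imread("pics/scene0.png")[200:310,225:365]; cv2.imwrite("pics/sc.png",cv2.resize(a,(700,550),interpolation=cv2.INTER_CUBIC))
E
```

```text
(no output)
```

View pics/tc.png

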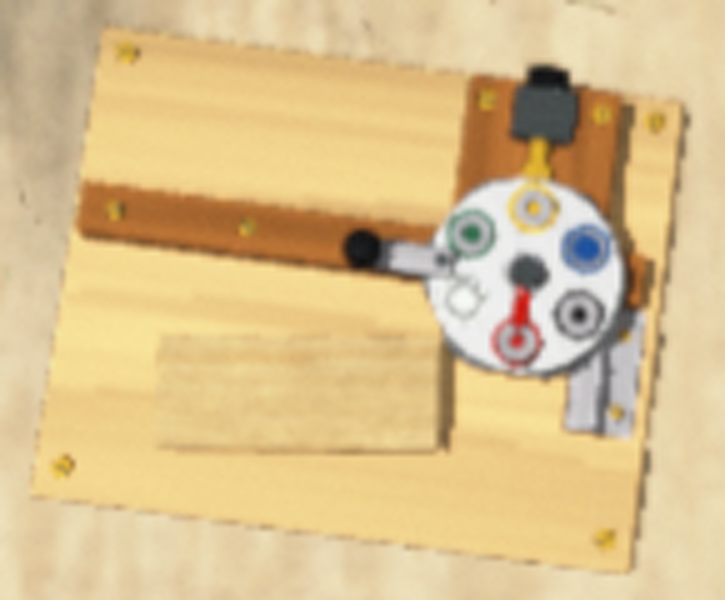

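View pics/sc.png

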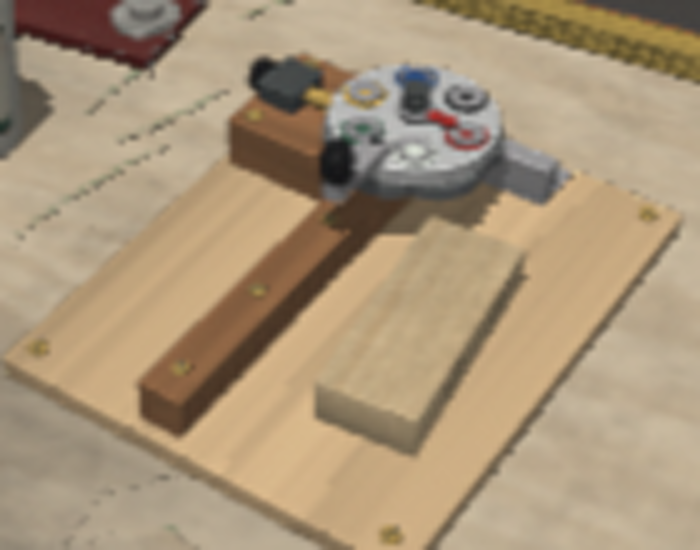

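The crops show the red bushing at the pointer and the tab pointing along jig +y. The joint is therefore about +120°, so it needs two clockwise steps: +y → +30° → −30°. The offcut is about 20–25 mm off the fence. In the top crop, the base corners are (103,28), (685,100), (632,573) and (33,495), and the post is at (362,248).

```bash
cat > h.py <<'E'
import numpy as np, cv2
from station import *
def ray(s,px,z):
    u=cv2.undistortPoints(np.array(px,float).reshape(-1,1,2),s["intrinsics"],np.array(s["dist_coeffs"]))[:,0]
    R,t=np.array(s["R"]),np.array(s["t"]); c=-R.T@t
    d=np.c_[u,np.ones(len(u))]@R
    return c+d*((z-c[2])/d[:,2])[:,None]
def proj(s,X):
    return cv2.projectPoints(np.array(X,float).reshape(-1,1,3),cv2.Rodrigues(np.array(s["R"]))[0],np.array(s["t"]),s["intrinsics"],np.array(s["dist_coeffs"]))[0][:,0]
def fit2(a,b):  # rigid b=R a+t
    a,b=np.array(a,float),np.array(b)[:,:2]
    ca,cb=a.mean(0),b.mean(0); p,q=(a-ca),(b-cb)
    th=np.arctan2((p[:,0]*q[:,1]-p[:,1]*q[:,0]).sum(),(p*q).sum())
    R=np.array([[np.cos(th),-np.sin(th)],[np.sin(th),np.cos(th)]])
    t=cb-R@ca; return th,t,np.linalg.norm(a@R.T+t-b,axis=1)
E
python3 - <<'E'
from h import *
np.set_printoptions(precision=1,suppress=True)
T,S=vision.snapshot("top"),vision.snapshot("scene")
tp=lambda p:(np.array(p,float)/5+[190,182]-.4)
sp=lambda p:(np.array(p,float)/5+[225,200]-.4)
c=ray(T,tp([(103,28),(685,100),(632,573),(33,495)]),12)
a=[(115,190),(115,-60),(-85,-60),(-85,190)]
th,t,r=fit2(a,c);print("top",th,t,r)
cs=ray(S,sp([(5,365),(682,215)]),12)
print("scene",fit2([a[0],a[2]],cs), "corners",c[[0,2]],cs)
R=np.array([[np.cos(th),-np.sin(th)],[np.sin(th),np.cos(th)]])
j=lambda P:(P[:,:2]-t)@R
print("axis/post top",j(ray(T,tp([(527,276)]),58)),j(ray(T,tp([(362,248)]),83)))
print("axis/post scene",j(ray(S,sp([(414,128)]),58)),j(ray(S,sp([(338,150)]),80)))
print("offcut top",j(ray(T,tp([(160,335),(440,342),(435,450),(157,447)]),34)))
print("offcut scene",j(ray(S,sp([(435,220),(523,255),(415,422),(318,385)]),34)))
b=ray(T,tp([(400,-235)]),0); print("bottle",ray(T,[(270,138)],100))
E
```

```text
top -0.14703072895694072 [536.4  38.6] [1.  0.3 0.6 1.2]
scene (np.float64(-0.13804271957658296), array([535.5,  41.9]), array([1.5, 1.5])) corners [[677.  209.7  12. ]
 [443.8  -7.7  12. ]] [[674.4 213.2  12. ]
 [444.1  -4.8  12. ]]
axis/post top [[26.1 -0.3]] [[26.  66.4]]
axis/post scene [[22.7  8.9]] [[28.6 64.2]]
offcut top [[-14.  145. ]
 [ -2.5  31. ]
 [-46.3  27.5]
 [-59.1 139.6]]
offcut scene [[ -4.   33.3]
 [-47.1  31.5]
 [-57.9 141.1]
 [-15.5 146. ]]
bottle [[756.6  81.1 100. ]]
```

```bash
cat >> h.py <<'E'
TH=-0.145; O=np.array([536.2,39.2])
def W(x,y,z):
    c,s=np.cos(TH),np.sin(TH); return [O[0]+c*x-s*y,O[1]+s*x+c*y,z]
def ori(a):  # tool x along jig angle a (rad), z down
    a=a+TH; x=np.array([np.cos(a),np.sin(a),0]); z=np.array([0,0,-1.]); return np.c_[x,np.cross(z,x),z]
def tur(a,off,z):  # a post angle deg, off behind post
    r=np.radians(a); return W(27+66*np.cos(r)-off*np.sin(r),66*np.sin(r)+off*np.cos(r),z), ori(r-np.pi/2+FLIP)
FLIP=0.
E
python3 - <<'E'
import h
from h import *
np.set_printoptions(precision=2,suppress=True)
for f in (0,np.pi):
    h.FLIP=f
    for a in (90,50,30,-10): print(f,a,inverse_kinematics(*tur(a,19,69)))
E
```

```text
0 90 [ 0.47  0.45 -0.35  0.   -0.77  0.95]
0 50 [ 0.42  0.51 -0.24  0.   -0.82  0.31]
0 30 [ 0.38  0.53 -0.2   0.   -0.84 -0.01]
0 -10 [ 0.31  0.55 -0.17  0.   -0.86 -0.63]
3.141592653589793 90 [ 0.47  0.45 -0.35 -0.   -0.77 -2.19]
3.141592653589793 50 [ 0.42  0.51 -0.24  0.   -0.82 -2.83]
3.141592653589793 30 None
3.141592653589793 -10 [ 0.31  0.55 -0.17  0.   -0.86  2.52]
```

```bash
python3 - <<'E'
from h import *
np.set_printoptions(precision=1,suppress=True)
robot.move_gripper(0)
p,o=tur(90,40,170); robot.move_to(p,o)
p,o=tur(90,40,69); robot.servo_line(p,120)
for a in (90,80,70,60,50):
    p,o=tur(a,19,69); robot.servo_line(p,50,o); print(a,readout.current_contact_force())
p,o=tur(52,30,69); robot.servo_line(p,80,o); robot.sleep(.3)
print(readout.current_clock(),readout.current_tool_pos(),p)
s=vision.snapshot("top"); cv2.imwrite("pics/t1.png",cv2.resize(s["image"][182:302,190:335],(580,480),interpolation=cv2.INTER_CUBIC))
E
```

```text
90 [ 0.9 -0.4  0. ]
80 [-2.2  0.4  0.7]
70 [-0.7 -0.5 -0.4]
60 [-0.3 -0.5  0.4]
50 [ 0.7 -0.6 -0.5]
7.275 [590.  102.5  69. ] [np.float64(589.9152820769272), np.float64(102.58224158716624), 69]
```

View pics/t1.png

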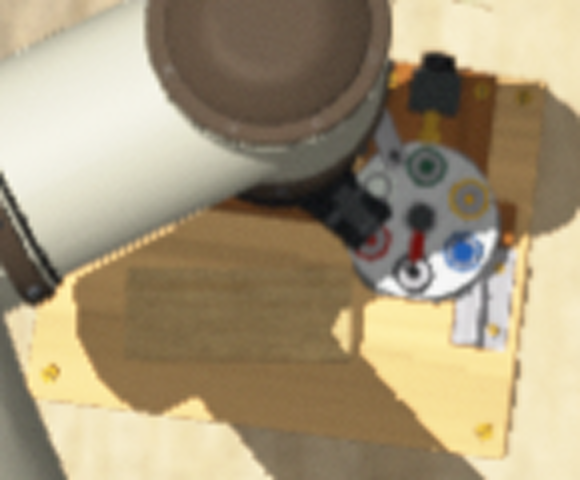

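The turret has stepped once: the black bushing is now at the pointer (415,272), with blue next at (462,252). Next is the second step.

```bash
python3 - <<'E'
from h import *
np.set_printoptions(precision=1,suppress=True)
for a in (40,30,20,10,0,-8):
    p,o=tur(a,19,69); robot.servo_line(p,50,o); print(a,readout.current_contact_force())
p,o=tur(0,35,69); robot.servo_line(p,80,o)
p,o=tur(0,35,180); robot.servo_line(p,120,o)
p=W(-120,140,170); robot.move_to(p,ori(0))
print(readout.current_clock())
s=vision.snapshot("top"); cv2.imwrite("pics/t2.png",cv2.resize(s["image"][182:302,190:335],(580,480),interpolation=cv2.INTER_CUBIC))
E
```

```text
40 [ 0.6  0.1 -0.6]
30 [0.2 0.5 0.6]
20 [-0.6  1.9  0.6]
10 [-0.9  1.4  0.2]
0 [ 1.2 -0.3 -0.5]
-8 [ 0.4 -0.1  0.3]
12.5083
```

View pics/t2.png

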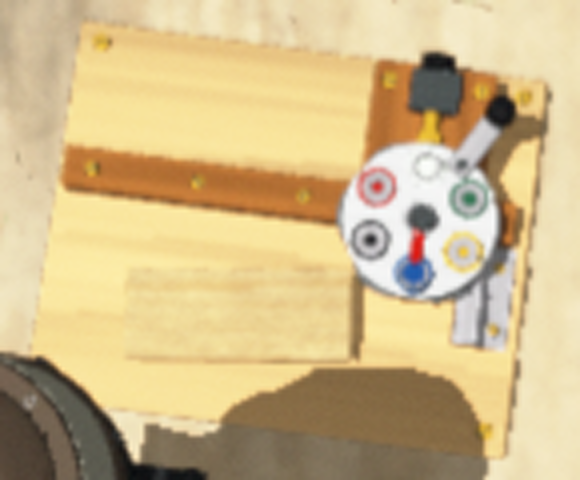

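Blue is now at the pointer (414,272), and the pointer strap leads straight to it. Next I'll push the offcut: side first, then end, then a light side push again, stopping on force.

```bash
cat >> h.py <<'E'
def push(ax,start,stop,other,lim=5,z=17,far=None):
    """ax 0: push +x at y=other; ax 1: push -y at x=other; last part in 1.5 mm steps until force>lim"""
    d=1 if ax==0 else -1
    P=lambda v,zz:W(v,other,zz) if ax==0 else W(other,v,zz)
    o=ori(0 if ax==0 else -np.pi/2)
    robot.move_to(P(start,120),o); robot.servo_line(P(start,z),120)
    robot.servo_line(P(stop-d*6,z),60)
    f0=None; v=stop-d*6
    n=np.array(W(1,0,0))-W(0,0,0) if ax==0 else np.array(W(0,-1,0))-W(0,0,0)
    for i in range(14):
        f=-np.mean([readout.current_contact_force() for _ in range(5)],0)@n
        print(round(v,1),round(f,1),end=" | ")
        if f>lim: break
        v+=d*1.2; robot.servo_line(P(v,z),15); robot.sleep(.1)
    print(readout.current_clock())
    robot.servo_line(P(v-d*15,z),80); robot.servo_line(P(v-d*15,120),150)
E
python3 - <<'E'
from h import *
push(0,-85,-34,88)
push(1,172,101,0)
robot.move_to(W(-120,140,170),ori(0))
s=vision.snapshot("top"); cv2.imwrite("pics/t3.png",cv2.resize(s["image"][182:302,190:335],(725,600),interpolation=cv2.INTER_CUBIC))
E
```

```text
-40 0.5 | -38.8 -0.2 | -37.6 1.0 | -36.4 0.1 | -35.2 0.5 | -34.0 0.0 | -32.8 4.8 | -31.6 9.4 | 17.3333
107 0.5 | 105.8 -0.0 | 104.6 -0.4 | 103.4 -0.2 | 102.2 -0.3 | 101.0 0.1 | 99.8 3.0 | 98.6 7.2 | 24.6333
```

View pics/t3.png

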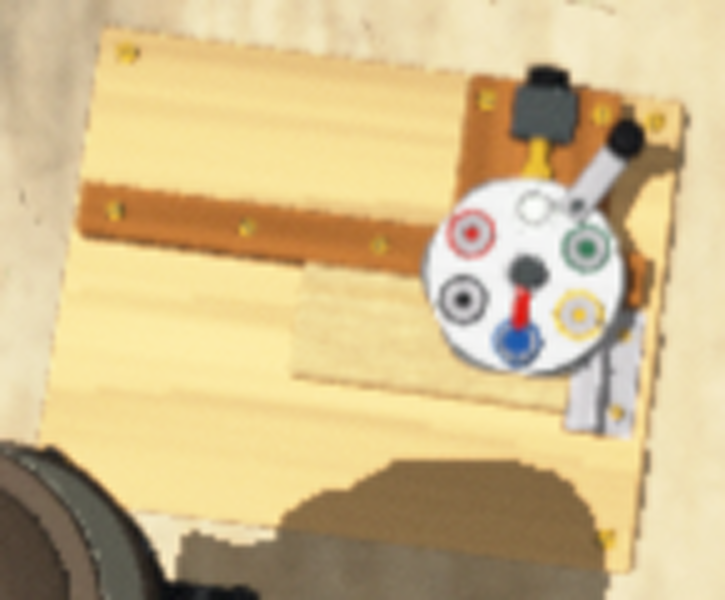

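The offcut now lies along the fence with its end against the stop (lower right corner ≈ (566,412)), and blue is still at the pointer. I'll finish with one light seating push on each side.

```bash
python3 - <<'E'
from h import *
push(0,-60,-34,42,4)
push(1,125,101,0,4)
robot.move_to(W(-120,140,170),ori(0))
print(readout.current_clock())
s=vision.snapshot("top"); cv2.imwrite("pics/t4.png",cv2.resize(s["image"][182:302,190:335],(725,600),interpolation=cv2.INTER_CUBIC))
s=vision.snapshot("scene"); cv2.imwrite("pics/s4.png",cv2.resize(s["image"][200:310,225:365],(700,550),interpolation=cv2.INTER_CUBIC))
E
```

```text
-40 0.6 | -38.8 -0.3 | -37.6 -0.1 | -36.4 0.1 | -35.2 0.7 | -34.0 -0.2 | -32.8 5.8 | 31.25
107 0.3 | 105.8 0.3 | 104.6 -0.1 | 103.4 -0.4 | 102.2 -0.6 | 101.0 -0.7 | 99.8 3.3 | 98.6 5.2 | 37.775
40.1833
```

View pics/t4.png

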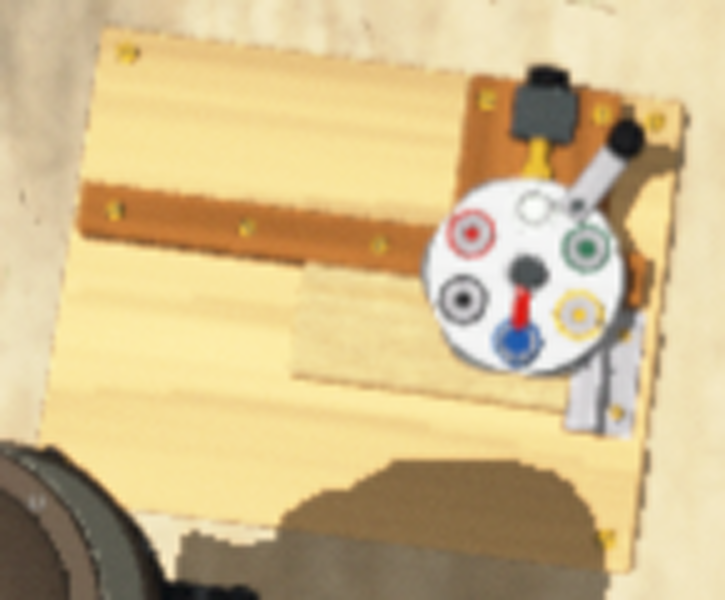

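View pics/s4.png

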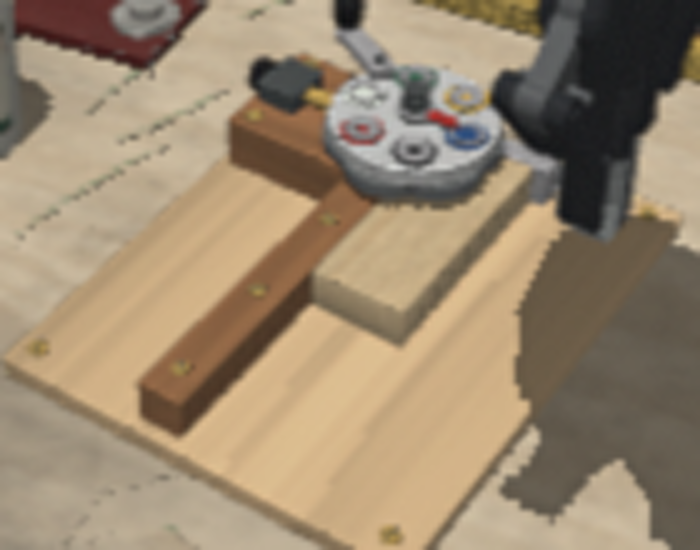

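Both views agree: blue is at the pointer, and the offcut is flush along the fence and against the stop. The arm is clear of everything.

```bash
python3 -c "
from station import job; print(job.job_done())"
```

```text
the job is handed in; nothing more can be done
None
```

The job is handed in at about 40 s of the 61 s limit: the blue bushing is clicked in at the red pointer, and the offcut is pushed flush along the fence with its end against the steel stop.

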